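# Close the board clamp and start its bolt

### The arm

A 6-joint arm with a two-finger parallel gripper is mounted at the origin on a cart in front of the work surface, level with it; the furniture and walls round the work are solid. World frame = base frame: x ahead of the robot, y to its left, z up, the work surface at z = 0. Lengths are in mm, angles in degrees, forces in N, time in s.
With the tool pointing down it reaches from about 300 to 950 mm from the base axis. Payload 3.1 kg.
Tool frame: the origin (TCP) lies at the very end of the fingers, on their centre line; the grasp point (between the pads) lies 19 mm behind it (arm.hold_point_z is the distance from the TCP to the grasp point, in mm); z points along the fingers, y is the line along which they close (so a half turn about z gives the same grasp; the last joint's range is limited). The gripper opens to 85 mm and grips with 20 to 120 N. Pads are 22 mm wide; open, the fingers measure 114 mm over their backs; the gripper's body (76 mm by 85 mm) begins 54 mm behind the grasp point. The pads swing forward as they close: fully open they stand 13 mm farther back than shut.
Start: joints at [68.256, 17.653, 93.61, -0, 68.738, -3.994], TCP at [190.569, 595.244, 231.272] pointing down, gripper open.
Joint ranges: [-175.34, 175.34], [-45.06, 112.39], [2.9, 150.54], [-68.45, 248.45], [3.09, 151.38], [-168.51, 168.51]. Speed limits (degrees/s): [159.86, 159.86, 180, 180, 180, 180].

### API

Orientations are given as [roll, pitch, yaw] about the fixed x, y, z axes, in that order (R = Rz(yaw) Ry(pitch) Rx(roll)).
In Python, from plant import arm, cams gives the robot as it stands.
- The arm moves only by the tool arm_command, never from a script. Its argument "moves" is a list that holds one entry, the list of rows, each a list of 7 numbers: the turn, a rotation vector about the tool's x, y, z normalised to -1 to 1, where 1 is 360 degrees, then the shift along the tool's x, y, z normalised to -1 to 1, where 1 is 0.12 m, then the closure, from 0 (fully open) to 1 (shut). In form: [[[wx, wy, wz, tx, ty, tz, grip], ...]]. A call has 1 to 12 rows; each row is the pose to reach, as a shift and turn from the pose commanded when the call began, along the tool's axes at that moment, turning the shorter way round; what a row does not reach only later rows make up. A row lasts 1/10 s, in which the tool goes at most 50 mm and 8.59 degrees, less where a joint would pass 70% of its speed; a pose out of reach is approached as far as the arm can. A call with a number of a shift or a turn outside -1 to 1 is refused whole. A call with a gripper value outside its range is refused whole. The fingers move at their own pace and stop on an object; "grip_force" is the grip in N (left out, the last holds). Time passes only in rows, so rows that repeat a pose let the fingers close. It gives the time, the measured TCP pose, the force, the opening and the grip force at its end, in the units of the state.
- arm.state(): the state, without advancing time (a new reading comes with each control period).
- cams.camera(name): name is "scene" or "side" or "wrist"; returns (picture, depth): 400x640x3 uint8, red, green, blue; 400x640 float32, mm along the optical axis (not along the pixel's ray), 0 where there is no reading.
- cams.camera_model(name): a dict with "K" (3x3 intrinsics, pixels), "R" (3x3) and "t" (3): a world point X has camera coordinates R X + t. Camera axes: x right, y down, z forward; pixel columns grow to the right and rows downward; lengths in mm; the calibration is good to about 2 mm. The wrist camera is an equidistant fisheye: a pixel r from the principal point sees the ray r / f radians off the axis. A picture is of the moment at which its call begins: read the wrist's pose just before it. camera_model takes no time and is no camera call; for the wrist camera it gives the pose at the moment of the call.
- arm.sign_off(): hands the job in; it is judged then, once.
The state is a dict: "time_s": time; "joint_pos": joint angles; "qvel": joint speeds; "joint_torque": joint torques, N m; "position": TCP position; "orientation": TCP orientation; "force": force on the tool from outside, world axes, zero at the start; "ft_torque": the same for the moment, N m; "gripper_width": opening from 0.0 (shut) to 1.0 (fully open); "finger_force": force on a finger pad.
Only numpy, scipy, OpenCV 4.12 (cv2) and the standard library are available. Lean on these libraries where they do the work, as an engineer would, in place of code of your own. Each camera call takes 0.05 s, during which the arm holds its last target. There are 200 camera calls.

### The job

The board clamp stands open: flip its hinged clamp plate over so that it lies closed over the circuit board, then turn its square-headed bolt backward (counter-clockwise seen from above) until you notice it drop off the end of the thread into its start, and from there turn it forward (clockwise) one full turn. Finish while gripping the bolt head between the fingers, with the bolt so started and not screwed further; do not let go. Leave the things that stand around the clamp where they are.

Things in the scene. Friction and masses are not known exactly. Their poses are not given: they have to be found in the camera images.
- fixture: Aluminium board clamp, fixed on the bench: base plate 100 x 205 x 10 mm. Origin on the bench under the middle of the hinge; z up; the hinge runs along its x axis. The closed clamp plate reaches to its -y side; the open one leans back over a rest post at its +y side. A circuit board lies in a nest at y = -36 mm.
- clamp_plate (a joint): Hinge of the clamp plate in rad: 0 closed (plate level, over the board and boss), 2.8 fully open (leaning back over the +y side, its underside up). Past upright it falls shut by itself, braked by the hinge.
- plate_hinge (a point): Middle of the hinge axis, 58 mm above the bench. The axis is the fixture's x axis.
- plate_grip (a point): Centre of the clamp plate's handle: a round steel crossbar, 14 mm diameter, 30 mm long, parallel to the hinge and 140 mm from it, on a 16 mm wide tongue. Gripped from above on its two ends (fingers closing along the hinge axis) it can pivot in the grip. The plate is 6 mm thick, up to 60 mm wide, the wide part ending 110 mm from the hinge. Axes turn with the plate; closed, they are the fixture's.
- bolt_head: Square steel bolt head, 24 x 24 mm, 28 mm high, on a 17 mm round shank, captive in the clamp plate, 85 mm from the hinge. Origin: centre of its underside; plate closed, z is up; x and y are square to the flats. Closed, the underside stands 25 mm minus bolt_drop above the plate's top face, which is 61 mm above the bench.
- bolt_top (a point): Centre of the top face of the bolt head (29 mm above its underside origin).
- bolt_turn (a joint): Rotation of the bolt in rad, growing forward = clockwise seen from above in the closed clamp (right-hand thread). 0 is where its thread end passes the start of the boss's thread: turned backward to a little below 0 it drops by one pitch. Friction keeps it where it is left; it starts between 0.9 and 2.4.
- bolt_drop (a joint): Axial place of the bolt in m, growing downward in the closed clamp. Pitch 8 mm a turn. The bolt (170 g) sinks by its weight as far as the thread lets it, when in a loose grip or none; a firm grip holds it up. Before the drop it rests at 0.008 x bolt_turn / 6.28, after the drop 8 mm lower, with 1.4 mm play upward. Travel -0.002 to 0.020.
- boss_top (a point): Centre of the top of the steel threaded boss (42 mm diameter) on the base, on the bolt's axis when the clamp is closed, 85 mm to the -y side of the hinge, 47 mm above the bench.
- tweezers: Steel tweezers, 10 x 126 x 9 mm, lying loose along the base plate on the fixture's -x side (a bystander).
- battery: Battery pack, 31 x 103 x 22 mm, lying loose along the base plate on the fixture's +x side (a bystander).
- spool: Solder spool, 57 mm diameter, 55 mm high, loose (a bystander).
- jar: Round jar, 38 mm diameter, 30 mm high, loose (a bystander).
- tin: Round tin of brass wool, 49 mm diameter, 28 mm high, loose (a bystander).

How it is judged:
By the outcome, as a careful person would: the job done as asked, in the order asked, and still so for the second after the job is handed in, while the arm keeps its last pose, push and grip.
It also fails if it takes over 72 s, if anything falls off the work surface, if the arm or the gripper's body presses on something with over 40 N, if the wrist force passes 120 N, or if a joint passes its speed limit or range.

## Working session

There is one attempt and no reset: what is moved stays moved. The work goes in short steps, Python scripts to look and compute and a tool call to move; the robot and the scene stay as the last step left them, time stands still between calls to the robot, and variables do not carry over. Pictures are saved under pics/ and viewed, at most 10 in all, crops included, and the job is handed in when it is done.

Besides the shell and the picture viewer there is one more tool, called after "Call:" as name([rows], argument=value, ...), one row to a line, values as JSON. arm_command: Moves the arm, as the interface text tells. Its arguments: {"type":"object","properties":{"moves":{"type":"array","items":{"type":"array","items":{"type":"array","items":{"type":"number","minimum":-1,"maximum":1}}}},"grip_force":{"type":"number"}},"required":["moves"]}

```bash
mkdir -p pics; ls; python3 - <<'E'
from plant import arm,cams
import cv2,numpy as np
for n in ["scene","side"]:
    p,d=cams.camera(n); cv2.imwrite(f"pics/{n}0.png",p[:,:,::-1]); np.save(f"{n}_d.npy",d)
    m=cams.camera_model(n); print(n,m)
    np.savez(f"{n}.npz",K=m["K"],R=m["R"],t=m["t"],d=d)
print(arm.state())
E
```

```text
pics
scene {'K': array([[407.40503297,   0.        , 320.05341134],
       [  0.        , 407.40503297, 195.18806351],
       [  0.        ,   0.        ,   1.        ]]), 'R': array([[-0.46983769, -0.88246123,  0.02268737],
       [-0.5072883 ,  0.24887756, -0.82505669],
       [ 0.72243416, -0.39915177, -0.56459432]]), 't': array([247.71449821, 355.43303053, 641.55656157])}
side {'K': array([[450.53239789,   0.        , 322.03400648],
       [  0.        , 450.53239789, 199.6449682 ],
       [  0.        ,   0.        ,   1.        ]]), 'R': array([[ 0.99093468, -0.13411523,  0.00784678],
       [-0.07300517, -0.5866029 , -0.80657751],
       [ 0.11277727,  0.79869277, -0.59107626]]), 't': array([-536.33272815,  119.71459376, 1251.72630863])}
{'time_s': 0.1, 'joint_pos': array([ 6.82564067e+01,  1.76992037e+01,  9.36813915e+01, -2.91330916e-04,
        6.87389005e+01, -3.99235101e+00]), 'qvel': array([ 0.03945881, -0.13610855, -0.09121398,  0.05693116,  0.08869328,
       -0.03078551]), 'joint_torque': array([-5.14328258e-04, -4.16402006e+01, -2.77641875e+01, -1.73934409e-04,
        4.02205231e-03,  9.41459689e-06]), 'position': array([190.29188588, 594.54494331, 230.17226772]), 'orientation': array([-1.79880775e+02, -8.04905769e-03,  1.62248855e+02]), 'force': array([-0.71255259, -0.05918214,  0.58276432]), 'ft_torque': array([ 0.04211044, -0.02852843, -0.01875925]), 'finger_force': 0.0, 'gripper_width': 0.9973096657434745}
```

View pics/scene0.png

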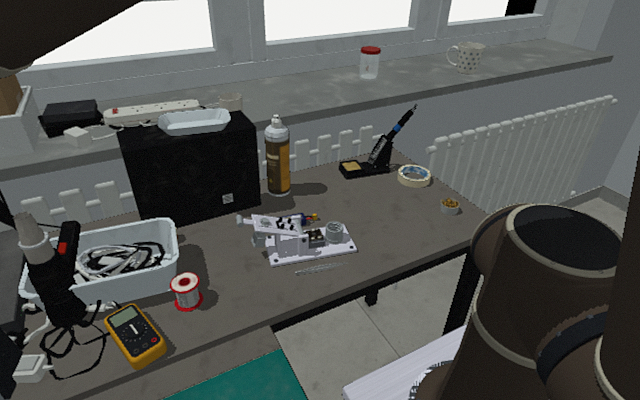

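View pics/side0.png

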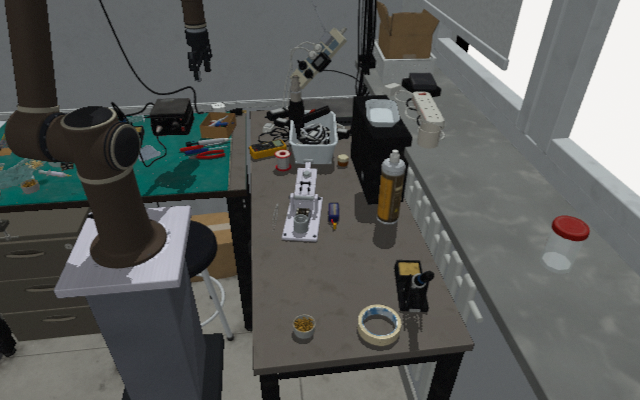

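The side view shows the fixture: base near (303,215), boss at (300,227), plate leaning away to the handle at (308,163). The scene view shows it at (300,240), with the boss at (333,230). I'll enlarge both.

```bash
python3 - <<'E'
import cv2,numpy as np
a=cv2.imread("pics/scene0.png")[190:290,225:365]; b=cv2.imread("pics/side0.png")[150:250,260:350]
a=cv2.resize(a,None,fx=5,fy=5,interpolation=cv2.INTER_CUBIC); b=cv2.resize(b,None,fx=6,fy=6,interpolation=cv2.INTER_CUBIC)
cv2.imwrite("pics/sc1.png",a);cv2.imwrite("pics/si1.png",b)
E
```

```text
(no output)
```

View pics/sc1.png

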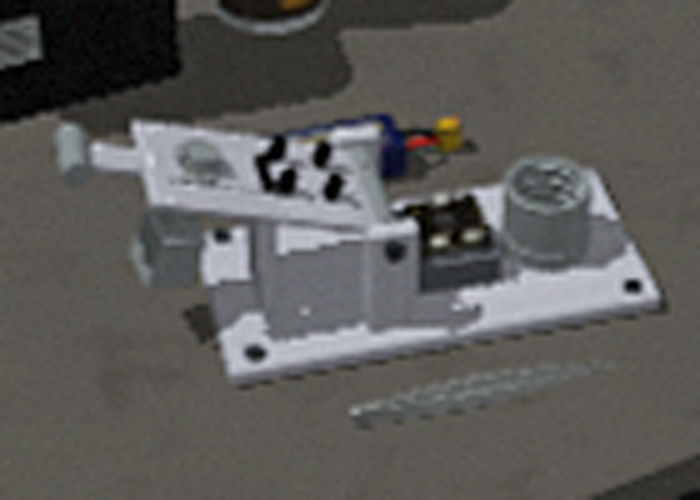

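View pics/si1.png

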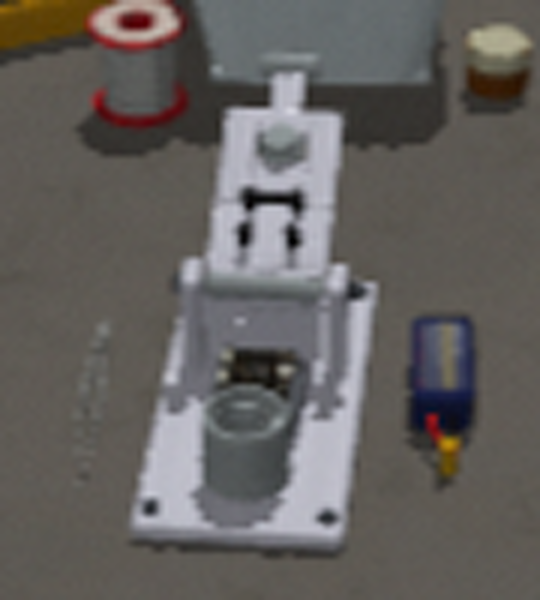

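Scene crop (×5, offset 225,190): boss top at (547,178), handle at (72,152), and the base's near corners at (660,293) and (235,372). Side crop (×6, offset 260,150): boss top at (247,408), handle at (291,65), and base corners at (135,530), (345,532) and (377,285). The plate is open with its underside up and the bolt head hanging below it. The battery is on +x and the tweezers on -x.

```bash
cat > h.py <<'E'
import numpy as np
C={n:np.load(n+".npz") for n in ["scene","side"]}
def ray(n,u,v):
    c=C[n]; d=c["R"].T@np.linalg.solve(c["K"],[u,v,1]); return -c["R"].T@c["t"],d
def atz(n,u,v,z):
    o,d=ray(n,u,v); return o+d*(z-o[2])/d[2]
def tri(p,q):
    A=[];b=[]
    for n,uv in (("scene",p),("side",q)):
        o,d=ray(n,*uv); d=d/np.linalg.norm(d); P=np.eye(3)-np.outer(d,d); A.append(P); b.append(P@o)
    return np.linalg.lstsq(np.vstack(A),np.hstack(b),rcond=None)[0]
sc=lambda u,v:((u-2)/5+225,(v-2)/5+190)
si=lambda u,v:((u-2.5)/6+260,(v-2.5)/6+150)
E
python3 - <<'E'
from h import *
np.set_printoptions(precision=1,suppress=True)
print("boss",atz("scene",*sc(547,178),47),atz("side",*si(247,408),47),tri(sc(547,178),si(247,408)))
print("handle",tri(sc(72,152),si(291,65)))
for n,f,p in [("scene",sc,(660,293)),("scene",sc,(235,375)),("scene",sc,(597,170)),("side",si,(135,530)),("side",si,(345,535)),("side",si,(377,285))]:
    print(n,p,atz(n,*f(*p),10))
print("holes sc",atz("scene",*sc(633,286),10),atz("scene",*sc(256,353),10),atz("scene",*sc(222,235),10))
print("holes si",atz("side",*si(150,508),10),atz("side",*si(328,517),10),atz("side",*si(354,290),10))
print("hinge lugs si",atz("side",*si(190,265),64),atz("side",*si(338,268),64))
print("bolt thread end tri",tri(sc(205,160),si(283,145)))
print("spool",atz("side",*si(135,20),55),"jar",atz("side",*si(500,40),30))
d=C["side"]["d"]; 
E
```

```text
boss [478.9 -10.5  47. ] [479.3  -6.6  47. ] [478.4  -9.5  48.5]
handle [523.7 203.  105.4]
scene (660, 293) [419.9 -39.7  10. ]
scene (235, 375) [458.6 158.6  10. ]
scene (597, 170) [512.9 -60.8  10. ]
side (135, 530) [422.6 -44.4  10. ]
side (345, 535) [519.1 -60.2  10. ]
side (377, 285) [560.5 134.3  10. ]
holes sc [429.8 -30.9  10. ] [467.4 144.8  10. ] [550.1 127.6  10. ]
holes si [430.6 -29.6  10. ] [512.8 -46.5  10. ] [548.  131.4  10. ]
hinge lugs si [460.6  88.6  64. ] [532.9  77.   64. ]
bolt thread end tri [512.5 147.8  90.9]
spool [449.3 345.9  55. ] jar [660.9 340.   30. ]
```

Call:
arm_command([
  [[0,0,0,-0.2,-0.12,0,0],[0,0,0,-0.4,-0.25,0,0],[0,0,0,-0.6,-0.37,0,0],[0,0,0,-0.8,-0.5,0,0],[0,0,0,-0.907,-0.567,0,0]],
])

```text
time_s: 0.6
position: [274.3, 495.4, 230.6]
orientation: [-179.9, 0.0, 162.2]
force: [-0.5, -0.1, -0.5]
gripper_width: 0.999
finger_force: 0.0
```

Call:
arm_command([
  [[0,0,0,-0.2,-0.12,0,0],[0,0,0,-0.4,-0.25,0,0],[0,0,0,-0.6,-0.37,0,0],[0,0,0,-0.8,-0.5,0,0],[0,0,0,-0.907,-0.567,0,0]],
])

```text
time_s: 1.1
position: [357.2, 398.0, 231.0]
orientation: [-180.0, -0.0, 162.2]
force: [0.3, -0.3, 0.6]
gripper_width: 0.997
finger_force: 0.0
```

Call:
arm_command([
  [[0,0,0,-0.2,-0.12,0,0],[0,0,0,-0.4,-0.25,0,0],[0,0,0,-0.6,-0.37,0,0],[0,0,0,-0.8,-0.5,0,0],[0,0,0,-0.907,-0.567,0,0]],
])

```text
time_s: 1.6
position: [440.2, 300.4, 231.2]
orientation: [180.0, -0.0, 162.2]
force: [0.7, 1.3, -0.0]
gripper_width: 0.999
finger_force: 0.0
```

Call:
arm_command([
  [[0,0,0.022,-0.1,-0.06,0,0],[0,0,0.044,-0.2,-0.12,0,0],[0,0,0.066,-0.3,-0.19,0,0],[0,0,0.088,-0.4,-0.25,0,0],[0,0,0.11,-0.5,-0.31,0,0],[0,0,0.132,-0.6,-0.37,0,0],[0,0,0.154,-0.7,-0.44,0,0],[0,0,0.176,-0.8,-0.5,0,0],[0,0,0.198,-0.907,-0.567,0,0],[0,0,0.22,-0.907,-0.567,0,0],[0,0,0.2325,-0.907,-0.567,0,0],[0,0,0.2325,-0.907,-0.567,0,0]],
])

```text
time_s: 2.8
position: [522.0, 204.0, 231.0]
orientation: [-180.0, -0.0, 78.6]
force: [-0.4, 0.3, -0.2]
gripper_width: 1.0
finger_force: 0.0
```

```bash
python3 - <<'E'
from plant import arm,cams
import cv2,numpy as np
s=arm.state(); print({k:np.round(s[k],2) for k in s}, arm.hold_point_z)
m=cams.camera_model("wrist"); p,d=cams.camera("wrist"); cv2.imwrite("pics/w0.png",p[:,:,::-1]); np.savez("w0.npz",d=d,**m); print(m)
E
```

```text
{'time_s': np.float64(2.8), 'joint_pos': array([1.6860e+01, 1.0610e+01, 1.0243e+02, 5.0000e-02, 6.6990e+01,
       2.8270e+01]), 'qvel': array([ 0.21, -0.16,  0.18, -0.3 ,  0.13, -3.33]), 'joint_torque': array([ -0.16, -35.68, -27.33,  -0.  ,  -0.  ,   0.3 ]), 'position': array([522.05, 203.96, 231.04]), 'orientation': array([-1.7996e+02, -3.0000e-02,  7.8570e+01]), 'force': array([-0.38,  0.28, -0.23]), 'ft_torque': array([-0.02,  0.04, -0.05]), 'finger_force': np.float64(0.0), 'gripper_width': np.float64(1.0)} 18.700000000000003
{'K': array([[309.70691629,   0.        , 316.08866289],
       [  0.        , 309.70691629, 199.5214149 ],
       [  0.        ,   0.        ,   1.        ]]), 'R': array([[ 9.80211084e-01, -1.97955112e-01, -7.10889565e-05],
       [-1.87541629e-01, -9.28761630e-01,  3.19734220e-01],
       [-6.33590481e-02, -3.13393694e-01, -9.47507268e-01]]), 't': array([-471.01599555,  246.18621958,  476.95307916])}
```

View pics/w0.png

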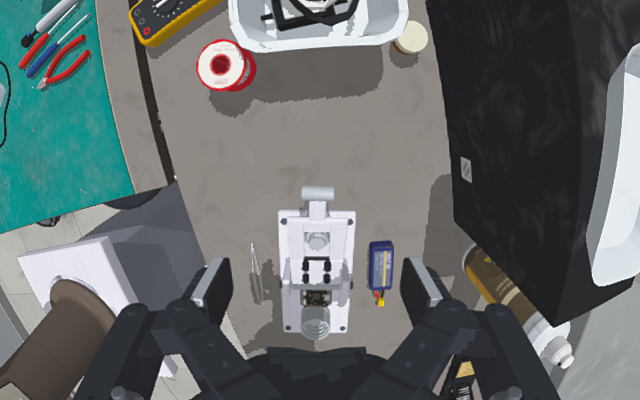

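Wrist view: handle at (317.5,193) and boss top at (316,325). The spool at (227,65), jar at (410,38), battery at (381,265) and tweezers at (257,273) are all clear of the path. I'll project these points to refine the pose.

```bash
cat >> h.py <<'E'
def wray(f,u,v):
    c=np.load(f); K=c["K"]; x=np.array([u-K[0,2],v-K[1,2]])/K[0,0]; r=np.hypot(*x)
    dd=np.r_[x/r*np.sin(r),np.cos(r)]; return -c["R"].T@c["t"],c["R"].T@dd
def watz(f,u,v,z):
    o,d=wray(f,u,v); return o+d*(z-o[2])/d[2]
E
python3 - <<'E'
from h import *
np.set_printoptions(precision=1,suppress=True)
f="w0.npz"
# handle top visible height ~112
print("handle",watz(f,317.5,193,107)); print("handle ends",watz(f,302,194,105),watz(f,333,193,105))
for p in [(285,220),(350,220),(287,328),(343,328)]: print(watz(f,*p,10))
print("boss",watz(f,316,325,47))
# depth-based points on handle
c=np.load(f); d=c["d"]
for u,v in [(310,193),(317,193),(325,193)]:
    o,q=wray(f,u,v); fw=c["R"][2]; print(d[v,u], o+q*d[v,u]/(q@fw))
E
```

```text
handle [522.8 202.7 107. ]
handle ends [508.6 203.9 105. ] [536.4 199.3 105. ]
[469.6 145.6  10. ]
[550.7 129.3  10. ]
[428.1 -32.2  10. ]
[513.1 -49.3  10. ]
boss [480.1  -1.6  47. ]
275.59604 [516.4 205.  110.2]
274.89777 [522.5 203.9 110.9]
274.03433 [529.5 202.8 111.7]
```

Call:
arm_command([
  [[0,0,0,0,0,0.2,0],[0,0,0,0,0,0.4,0],[0,0,0,0,0,0.6,0],[0,0,0,0,0,0.8,0],[0,0,0,0,0,1,0]],
])

```text
time_s: 3.35
position: [522.1, 203.9, 110.4]
orientation: [180.0, -0.0, 78.7]
force: [-0.7, -0.6, -0.4]
gripper_width: 0.999
finger_force: 0.0
```

Call:
arm_command([
  [[0,0,0,0,0,0.1,0],[0,0,0,0,0,0.2,0],[0,0,0,0,0,0.225,0],[0,0,0,0,0,0.225,0.3],[0,0,0,0,0,0.225,0.5],[0,0,0,0,0,0.225,1],[0,0,0,0,0,0.225,1],[0,0,0,0,0,0.225,1],[0,0,0,0,0,0.225,1],[0,0,0,0,0,0.225,1]],
], grip_force=40)

```text
time_s: 4.35
position: [523.1, 203.5, 85.3]
orientation: [179.9, -0.0, 78.5]
force: [-0.5, -0.2, 6.5]
gripper_width: 0.338
finger_force: 39.8
```

```bash
python3 - <<'E'
from plant import arm,cams
import cv2,numpy as np
p,d=cams.camera("wrist"); cv2.imwrite("pics/w1.png",p[:,:,::-1])
print(arm.hold_point_z,arm.state()["gripper_width"])
# arc plan: hinge H, r=140, angle 160->0 deg; steps
E
```

```text
18.700000000000003 0.3443419264448356
```

View pics/w1.png

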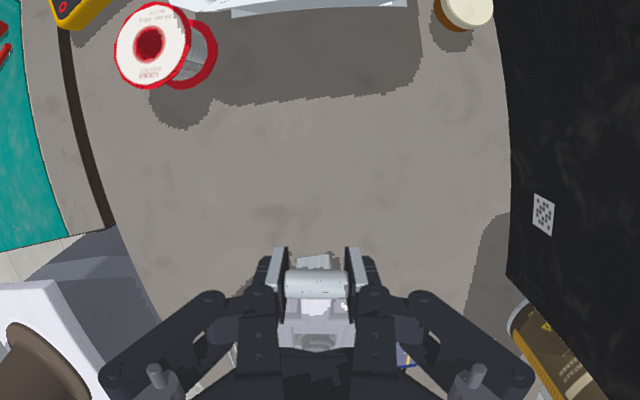

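The fingers hold the handle ends (opening about 29 mm). Next I swing along the 140 mm arc with the tool kept vertical.

Call:
arm_command([
  [[0,0,0,-0.039,0,-0.094,1],[0,0,0,-0.087,0,-0.184,1],[0,0,0,-0.141,0,-0.27,1],[0,0,0,-0.203,0,-0.351,1],[0,0,0,-0.272,0,-0.426,1],[0,0,0,-0.347,0,-0.494,1],[0,0,0,-0.428,0,-0.557,1],[0,0,0,-0.513,0,-0.611,1],[0,0,0,-0.603,0,-0.658,1],[0,0,0,-0.698,0,-0.698,1],[0,0,0,-0.795,0,-0.728,1],[0,0,0,-0.894,0,-0.75,1]],
])

```text
time_s: 5.6
position: [500.5, 98.1, 175.6]
orientation: [-180.0, -0.1, 78.5]
force: [0.6, 4.0, 3.1]
gripper_width: 0.338
finger_force: 40.7
```

Call:
arm_command([
  [[0,0,0,-0.101,0,-0.013,1],[0,0,0,-0.203,0,-0.018,1],[0,0,0,-0.304,0,-0.013,1],[0,0,0,-0.405,0,0,1],[0,0,0,-0.504,0,0.023,1],[0,0,0,-0.602,0,0.053,1],[0,0,0,-0.696,0,0.092,1],[0,0,0,-0.786,0,0.139,1],[0,0,0,-0.872,0,0.193,1],[0,0,0,-0.953,0,0.256,1]],
])

```text
time_s: 6.6
position: [475.8, -16.4, 144.0]
orientation: [-179.8, 0.2, 78.6]
force: [-2.4, -1.1, 4.2]
gripper_width: 0.339
finger_force: 45.4
```

Call:
arm_command([
  [[0,0,0,-0.075,0,0.068,1],[0,0,0,-0.143,0,0.143,1],[0,0,0,-0.206,0,0.224,1],[0,0,0,-0.26,0,0.31,1],[0,0,0,-0.307,0,0.4,1],[0,0,0,-0.347,0,0.494,1],[0,0,0,-0.377,0,0.592,1],[0,0,0,-0.395,0,0.67,1]],
])

```text
time_s: 7.4
position: [466.0, -61.8, 61.7]
orientation: [-179.7, 0.1, 78.6]
force: [-3.6, -4.1, 0.7]
gripper_width: 0.341
finger_force: 49.0
```

Call:
arm_command([
  [[0,0,0,0,0,0,0],[0,0,0,0,0,0,0],[0,0,0,0,0,0,0],[0,0,0,0,0,0,0],[0,0,0,0,0,-0.15,0],[0,0,0,0,0,-0.35,0],[0,0,0,0,0,-0.6,0],[0,0,0,0.1,0,-0.8,0],[0,0,0,0.3,0,-1,0],[0,0,0,0.46,0,-1,0]],
])

```text
time_s: 8.4
position: [483.3, -5.7, 187.8]
orientation: [179.5, -0.1, 78.5]
force: [1.6, 0.2, 0.3]
gripper_width: 0.998
finger_force: 0.0
```

Call:
arm_command([
  [[0,0,0,0,0,-0.2,0],[0,0,0,0,0,-0.3,0],[0,0,0,0,0,-0.3,0],[0,0,0,0,0,-0.3,0]],
])

```text
time_s: 8.8
position: [479.8, -6.5, 219.2]
orientation: [180.0, 0.0, 78.5]
force: [-0.5, -0.1, 0.6]
gripper_width: 1.0
finger_force: 0.0
```

```bash
python3 - <<'E'
from plant import arm,cams
import cv2,numpy as np
print(arm.state()["position"],arm.state()["joint_pos"])
m=cams.camera_model("wrist"); p,d=cams.camera("wrist"); cv2.imwrite("pics/w2.png",cv2.resize(p[130:330,220:420,::-1],None,fx=3,fy=3,interpolation=cv2.INTER_CUBIC)); np.savez("w2.npz",d=d,**m)
E
```

```text
[479.76919454  -6.45317562 219.17939095] [-5.96881155e+00  2.15146677e+00  1.13321390e+02 -5.67975182e-03
  6.44956519e+01  5.49741639e+00]
```

View pics/w2.png

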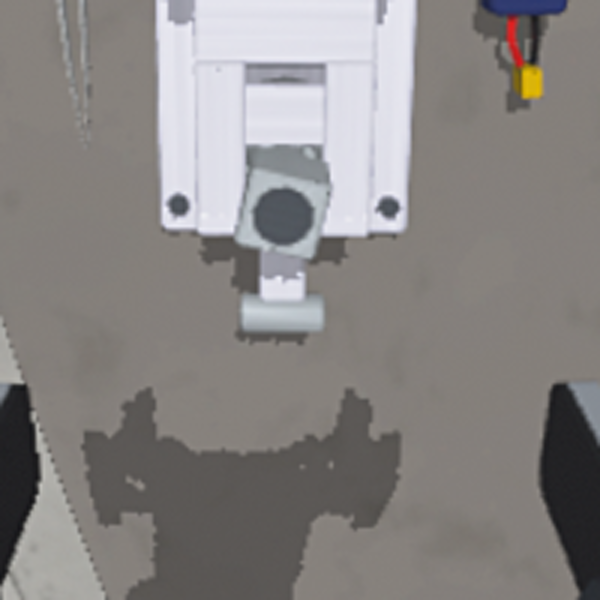

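The plate is closed. Crop (×3, offset 220,130): bolt head top corners at (253,167), (330,183), (310,258) and (236,243), with the head turned about 12° clockwise from the fixture. Handle is at (282,314).

```bash
python3 - <<'E'
from h import *
np.set_printoptions(precision=2,suppress=True)
f="w2.npz"; c=np.load(f); d=c["d"]
q=[(253,167),(330,183),(310,258),(236,243)]
P=np.array([watz(f,(u-1)/3+220,(v-1)/3+130,113) for u,v in q]); print(P,P.mean(0))
for i in range(4):
    e=P[(i+1)%4]-P[i]; print(np.hypot(*e[:2]),np.degrees(np.arctan2(e[1],e[0]))%90)
cu,cv=220+283/3,130+213/3
pts=[]
for v in range(int(cv)-8,int(cv)+9):
  for u in range(int(cu)-8,int(cu)+9):
    o,r=wray(f,u,v); pts.append(o+r*d[v,u]/(r@c["R"][2]))
pts=np.array(pts);print("top",np.median(pts,0),np.std(pts[:,2]))
o,r=wray(f,295,165); print("plate z",[ (o+r*d[v,u]/(r@c["R"][2]))[2] for u,v in [(290,165)] for o,r in [wray(f,u,v)]], [ (o+r*d[v,u]/(r@c["R"][2]))[2] for u,v in [(335,190)] for o,r in [wray(f,u,v)]])
E
```

```text
[[471.91   6.5  113.  ]
 [492.04  -2.33 113.  ]
 [482.24 -23.34 113.  ]
 [462.39 -14.61 113.  ]] [477.14  -8.45 113.  ]
21.975058858812094 66.30338241272403
23.18044980158052 65.00324490929937
21.687526150527887 66.27149110161255
23.1636377155337 65.7136294533104
top [477.27  -9.23 111.69] 20.701333848484115
plate z [np.float64(61.2338040733722)] [np.float64(59.96500136748699)]
```

Call:
arm_command([
  [[0,0,0.02,-0.023,-0.014,0.2,0],[0,0,0.035,-0.023,-0.014,0.4,0],[0,0,0.035,-0.023,-0.014,0.6,0],[0,0,0.035,-0.023,-0.014,0.8,0],[0,0,0.035,-0.023,-0.014,1,0]],
])

```text
time_s: 9.35
position: [476.4, -8.9, 97.1]
orientation: [-179.9, 0.0, 65.9]
force: [0.6, 0.1, -0.6]
gripper_width: 0.999
finger_force: 0.0
```

Call:
arm_command([
  [[0,0,0,0,0,0.08,0],[0,0,0,0,0,0.13,0],[0,0,0,0,0,0.13,0.3],[0,0,0,0,0,0.13,0.5],[0,0,0,0,0,0.13,1],[0,0,0,0,0,0.13,1],[0,0,0,0,0,0.13,1],[0,0,0,0,0,0.13,1],[0,0,0,0,0,0.13,1]],
], grip_force=30)

```text
time_s: 10.25
position: [478.1, -8.6, 84.2]
orientation: [179.9, -0.0, 65.9]
force: [-1.4, 1.5, 5.7]
gripper_width: 0.273
finger_force: 35.2
```

```bash
python3 - <<'E'
from plant import arm,cams
import cv2,numpy as np
s=arm.state(); print({k:np.round(s[k],2) for k in ["position","orientation","force","ft_torque","joint_pos","gripper_width"]})
p,d=cams.camera("wrist"); cv2.imwrite("pics/w3.png",cv2.resize(p[200:400,200:440,::-1],None,fx=3,fy=3,interpolation=cv2.INTER_CUBIC))
E
```

```text
{'position': array([478.09,  -8.6 ,  84.24]), 'orientation': array([ 1.7995e+02, -2.0000e-02,  6.5950e+01]), 'force': array([-1.44,  1.52,  5.71]), 'ft_torque': array([ 0.07,  0.17, -0.08]), 'joint_pos': array([-6.2500e+00,  1.3370e+01,  1.1898e+02,  1.0000e-02,  4.7590e+01,
        1.7790e+01]), 'gripper_width': np.float64(0.27)}
```

View pics/w3.png

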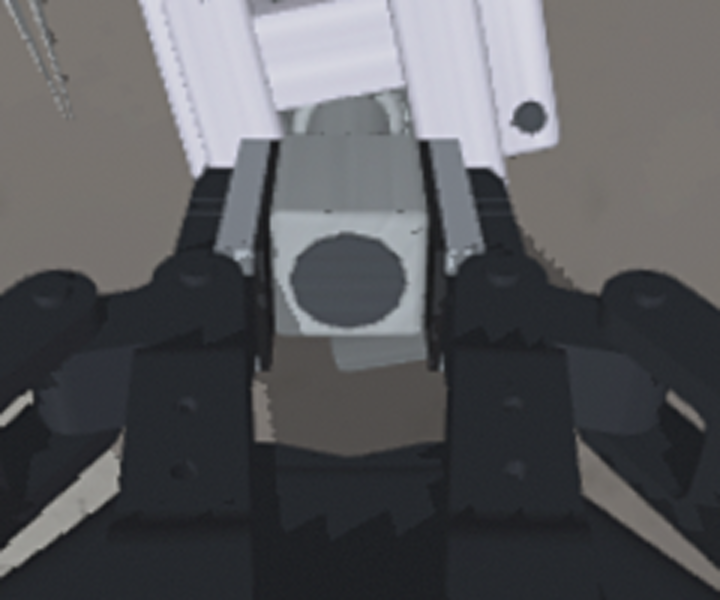

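The grip is square: head centred between the pads at crop (348,275). I'll turn back 50° first, which is under the smallest possible start angle.

```bash
cat > top.py <<'E'
from plant import arm,cams
from h import *
import cv2,sys
def top():
    m=cams.camera_model("wrist"); s=arm.state(); p,d=cams.camera("wrist"); np.savez("wt.npz",d=d,**m)
    z=[]
    for v in range(278,306,2):
        for u in range(304,330,2):
            o,r=wray("wt.npz",u,v); z.append((o+r*d[v,u]/(r@m["R"][2]))[2])
    z=np.array(z); print("t",s["time_s"],"topz med %.2f"%np.median(z),np.round(np.percentile(z,[10,90]),1),"tcp",np.round(s["position"],1),"yaw %.1f"%s["orientation"][2],"F",np.round(s["force"],1),"T",np.round(s["ft_torque"],2),"w %.3f"%s["gripper_width"],"j6 %.1f"%s["joint_pos"][5])
    return p
if __name__=="__main__": top()
E
python3 top.py
```

```text
t 10.3 topz med 111.38 [110.3 112. ] tcp [478.1  -8.6  84.2] yaw 65.9 F [-0.6  0.5  5.3] T [0.13 0.18 0.  ] w 0.278 j6 17.8
```

Call:
arm_command([
  [[0,0,-0.02,0,0,-0.002,1],[0,0,-0.04,0,0,-0.003,1],[0,0,-0.06,0,0,-0.004,1],[0,0,-0.08,0,0,-0.005,1],[0,0,-0.1,0,0,-0.006,1],[0,0,-0.12,0,0,-0.008,1],[0,0,-0.139,0,0,-0.009,1],[0,0,-0.139,0,0,-0.009,1],[0,0,-0.139,0,0,-0.009,1]],
])

```text
time_s: 11.25
position: [476.7, -8.5, 85.2]
orientation: [-179.9, -0.1, 116.0]
force: [-3.6, 0.2, 9.3]
gripper_width: 0.273
finger_force: 35.7
```

```bash
python3 top.py
```

```text
t 11.25 topz med 112.25 [111.4 112.8] tcp [476.7  -8.5  85.2] yaw 116.0 F [-3.6  0.2  9.3] T [0.2  0.61 0.02] w 0.273 j6 -32.3
```

Call:
arm_command([
  [[0,0,0,0,0,0,0.6],[0,0,0,0,0,0,0.6],[0,0,0,0,0,0,0.6]],
])

```text
time_s: 11.6
position: [477.5, -8.7, 84.3]
orientation: [-180.0, 0.0, 116.0]
force: [-0.1, 0.2, -0.4]
gripper_width: 0.399
finger_force: 0.0
```

```bash
python3 top.py
```

```text
t 11.6 topz med 112.81 [112.  113.6] tcp [477.5  -8.7  84.3] yaw 116.0 F [-0.1  0.2 -0.4] T [ 0.01  0.04 -0.  ] w 0.399 j6 -32.2
```

Call:
arm_command([
  [[0,0,0,0,0,0,1],[0,0,0,0,0,0,1],[0,0,0,0,0,0,1],[0,0,-0.017,0,0,-0.001,1],[0,0,-0.035,0,0,-0.002,1],[0,0,-0.05,0,0,-0.003,1],[0,0,-0.05,0,0,-0.003,1],[0,0,-0.05,0,0,-0.003,0.6],[0,0,-0.05,0,0,-0.003,0.6],[0,0,-0.05,0,0,-0.003,0.6]],
])

```text
time_s: 12.65
position: [478.3, -8.4, 85.2]
orientation: [179.9, 0.0, 133.9]
force: [-0.6, 0.3, 0.8]
gripper_width: 0.401
finger_force: 0.0
```

```bash
python3 top.py
```

```text
t 12.65 topz med 113.31 [112.5 114.1] tcp [478.3  -8.4  85.2] yaw 133.9 F [-0.6  0.3  0.8] T [0.01 0.04 0.01] w 0.401 j6 -50.2
```

Call:
arm_command([
  [[0,0,0,0,0,0,1],[0,0,0,0,0,0,1],[0,0,0,0,0,0,1],[0,0,-0.017,0,0,-0.001,1],[0,0,-0.035,0,0,-0.002,1],[0,0,-0.05,0,0,-0.003,1],[0,0,-0.05,0,0,-0.003,1],[0,0,-0.05,0,0,-0.003,0.6],[0,0,-0.05,0,0,-0.003,0.6],[0,0,-0.05,0,0,-0.003,0.6]],
])

```text
time_s: 13.7
position: [477.9, -8.3, 85.3]
orientation: [180.0, 0.0, 152.0]
force: [-0.3, 0.8, -0.5]
gripper_width: 0.398
finger_force: 0.0
```

```bash
python3 top.py
```

```text
t 13.7 topz med 113.78 [113.  114.5] tcp [477.9  -8.3  85.3] yaw 152.0 F [-0.3  0.8 -0.5] T [ 0.03 -0.03 -0.  ] w 0.398 j6 -68.2
```

Tracking well. Now smaller steps of 9°.

Call:
arm_command([
  [[0,0,0,0,0,0,1],[0,0,0,0,0,0,1],[0,0,0,0,0,0,1],[0,0,-0.012,0,0,-0.001,1],[0,0,-0.025,0,0,-0.002,1],[0,0,-0.025,0,0,-0.002,1],[0,0,-0.025,0,0,-0.002,0.6],[0,0,-0.025,0,0,-0.002,0.6],[0,0,-0.025,0,0,-0.002,0.6]],
])

```text
time_s: 14.65
position: [477.7, -8.3, 85.6]
orientation: [180.0, 0.0, 161.0]
force: [1.4, 0.1, -0.3]
gripper_width: 0.399
finger_force: 0.0
```

```bash
python3 top.py
```

```text
t 14.65 topz med 113.91 [113.2 114.4] tcp [477.7  -8.3  85.6] yaw 161.0 F [ 1.4  0.1 -0.3] T [-0.01  0.    0.  ] w 0.399 j6 -77.2
```

Call:
arm_command([
  [[0,0,0,0,0,0,1],[0,0,0,0,0,0,1],[0,0,0,0,0,0,1],[0,0,-0.012,0,0,-0.001,1],[0,0,-0.025,0,0,-0.002,1],[0,0,-0.025,0,0,-0.002,1],[0,0,-0.025,0,0,-0.002,0.6],[0,0,-0.025,0,0,-0.002,0.6],[0,0,-0.025,0,0,-0.002,0.6]],
])

```text
time_s: 15.6
position: [477.7, -8.2, 85.8]
orientation: [180.0, 0.0, 169.9]
force: [0.7, -0.3, 0.0]
gripper_width: 0.395
finger_force: 0.0
```

```bash
python3 top.py
```

```text
t 15.6 topz med 113.33 [112.4 114. ] tcp [477.7  -8.2  85.8] yaw 169.9 F [ 0.7 -0.3  0. ] T [ 0.05 -0.02 -0.01] w 0.395 j6 -86.2
```

Call:
arm_command([
  [[0,0,0,0,0,0,0.5],[0,0,0,0,0,0,0.5],[0,0,0,0,0,0,0.5]],
])

```text
time_s: 15.95
position: [477.6, -8.6, 85.9]
orientation: [180.0, 0.0, 170.0]
force: [-0.4, -0.2, -0.2]
gripper_width: 0.496
finger_force: 0.0
```

```bash
python3 top.py
```

```text
t 15.95 topz med 113.17 [112.5 113.9] tcp [477.6  -8.6  85.9] yaw 170.0 F [-0.4 -0.2 -0.2] T [-0.02 -0.02  0.  ] w 0.496 j6 -86.2
```

Call:
arm_command([
  [[0,0,0,0,0,0,1],[0,0,0,0,0,0,1],[0,0,0,0,0,0,1],[0,0,0,0,0,0,1],[0,0,-0.012,0,0,-0.001,1],[0,0,-0.025,0,0,-0.002,1],[0,0,-0.025,0,0,-0.002,1],[0,0,-0.025,0,0,-0.002,0.6],[0,0,-0.025,0,0,-0.002,0.6],[0,0,-0.025,0,0,-0.002,0.5]],
])

```text
time_s: 17.0
position: [477.8, -8.3, 86.2]
orientation: [180.0, 0.0, 179.0]
force: [0.4, -0.4, 0.3]
gripper_width: 0.498
finger_force: 0.0
```

```bash
python3 top.py
```

```text
t 17.0 topz med 106.04 [ -0.3 106.9] tcp [477.8  -8.3  86.2] yaw 179.0 F [ 0.4 -0.4  0.3] T [-0.01  0.01 -0.02] w 0.498 j6 -95.2
```

The bolt dropped about 8 mm (top from 113.2 to 106.0). I'll follow it down, regrip and turn it forward.

Call:
arm_command([
  [[0,0,0,0,0,0.03,0.5],[0,0,0,0,0,0.067,0.5],[0,0,0,0,0,0.067,0.5],[0,0,0,0,0,0.067,1],[0,0,0,0,0,0.067,1],[0,0,0,0,0,0.067,1],[0,0,0,0,0,0.067,1],[0,0,0,0,0,0.067,1]],
])

```text
time_s: 17.85
position: [477.4, -9.6, 78.1]
orientation: [-179.9, -0.0, 179.0]
force: [-1.0, -5.0, 0.5]
gripper_width: 0.278
finger_force: 33.0
```

```bash
python3 top.py
```

```text
t 17.85 topz med 106.32 [105.6 106.9] tcp [477.4  -9.6  78.1] yaw 179.0 F [-1.  -5.   0.5] T [-0.8   0.22  0.01] w 0.278 j6 -95.2
```

Call:
arm_command([
  [[0,0,0.0208,0,0,0.0014,1],[0,0,0.0417,0,0,0.0028,1],[0,0,0.0625,0,0,0.0042,1],[0,0,0.0833,0,0,0.0056,1],[0,0,0.1042,0,0,0.007,1],[0,0,0.125,0,0,0.0083,1],[0,0,0.1458,0,0,0.0097,1],[0,0,0.1667,0,0,0.011,1],[0,0,0.1875,0,0,0.0125,1],[0,0,0.2083,0,0,0.014,1],[0,0,0.2292,0,0,0.0153,1],[0,0,0.25,0,0,0.0167,1]],
])

```text
time_s: 19.1
position: [477.7, -10.1, 76.1]
orientation: [180.0, 0.2, 88.8]
force: [-1.0, -7.2, 0.3]
gripper_width: 0.273
finger_force: 32.9
```

```bash
python3 top.py
```

```text
t 19.1 topz med 104.11 [103.4 104.9] tcp [477.7 -10.1  76.1] yaw 88.8 F [-1.  -7.2  0.3] T [-1.22  0.1  -0.  ] w 0.273 j6 -4.9
```

Call:
arm_command([
  [[0,0,0.0208,0,0,0.0014,1],[0,0,0.0417,0,0,0.0028,1],[0,0,0.0625,0,0,0.0042,1],[0,0,0.0833,0,0,0.0056,1],[0,0,0.1042,0,0,0.007,1],[0,0,0.125,0,0,0.0083,1],[0,0,0.1458,0,0,0.0097,1],[0,0,0.1667,0,0,0.011,1],[0,0,0.1875,0,0,0.0125,1],[0,0,0.2083,0,0,0.014,1],[0,0,0.2292,0,0,0.0153,1],[0,0,0.25,0,0,0.0167,1]],
])

```text
time_s: 20.35
position: [477.1, -10.3, 74.1]
orientation: [179.8, 0.1, -1.2]
force: [-1.6, -5.7, 1.8]
gripper_width: 0.273
finger_force: 32.8
```

Call:
arm_command([
  [[0,0,0,0,0,0,1],[0,0,0,0,0,0,0.5],[0,0,0,0,0,0,0],[0,0,0,0,0,0,0],[0,0,0,0,0,0,0],[0,0,0,0,0,0,0]],
])

```text
time_s: 20.95
position: [477.7, -8.4, 74.1]
orientation: [-180.0, -0.0, -1.0]
force: [0.4, 0.4, 0.5]
gripper_width: 1.004
finger_force: 0.0
```

```bash
python3 - <<'E'
import top,cv2
p=top.top(); cv2.imwrite("pics/w4.png",cv2.resize(p[200:400,200:440,::-1],None,fx=3,fy=3,interpolation=cv2.INTER_CUBIC))
E
```

```text
t 20.95 topz med 102.19 [101.5 102.9] tcp [477.7  -8.4  74.1] yaw -1.0 F [0.4 0.4 0.5] T [ 0.03 -0.02 -0.04] w 1.004 j6 84.7
```

View pics/w4.png

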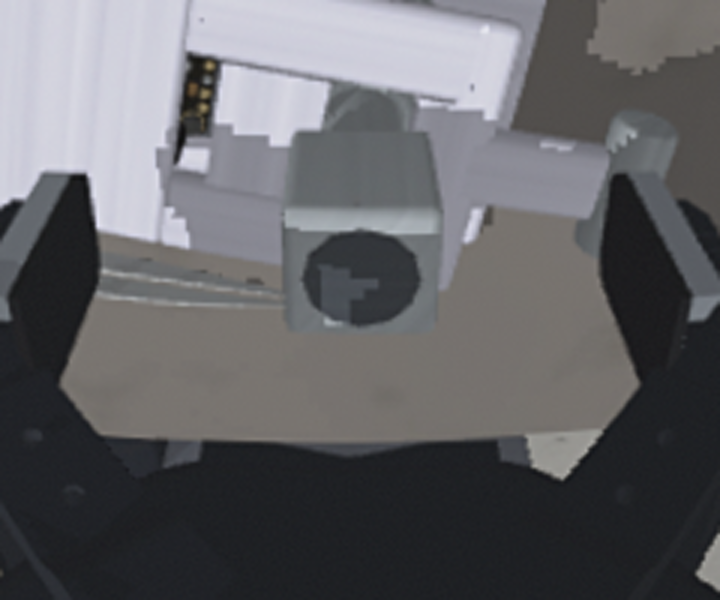

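The head, at crop (361,270), is square to the gripper and clear of the pads, so the bolt followed the 180°. I'll rotate the open gripper back 180°, regrip and turn the other half.

Call:
arm_command([
  [[0,0,-0.0208,0,0,0,0.2],[0,0,-0.0417,0,0,0,0.2],[0,0,-0.0625,0,0,0,0.2],[0,0,-0.0833,0,0,0,0.2],[0,0,-0.1042,0,0,0,0.2],[0,0,-0.125,0,0,0,0.2],[0,0,-0.1458,0,0,0,0.2],[0,0,-0.1667,0,0,0,0.2],[0,0,-0.1875,0,0,0,0.2],[0,0,-0.2083,0,0,0,0.2],[0,0,-0.2292,0,0,0,0.2],[0,0,-0.25,0,0,0,0.2]],
])

```text
time_s: 22.2
position: [477.6, -8.6, 74.0]
orientation: [180.0, -0.0, 89.3]
force: [-0.5, 0.7, -0.5]
gripper_width: 0.798
finger_force: 0.0
```

Call:
arm_command([
  [[0,0,-0.0208,0,0,0,0.2],[0,0,-0.0417,0,0,0,0.2],[0,0,-0.0625,0,0,0,0.2],[0,0,-0.0833,0,0,0,0.2],[0,0,-0.1042,0,0,0,0.2],[0,0,-0.125,0,0,0,0.2],[0,0,-0.1458,0,0,0,0.2],[0,0,-0.1667,0,0,0,0.2],[0,0,-0.1875,0,0,0,0.2],[0,0,-0.2083,0,0,0,0.2],[0,0,-0.2292,0,0,0,0.2],[0,0,-0.25,0,0,0,0.2]],
])

```text
time_s: 23.4
position: [477.6, -8.5, 74.0]
orientation: [180.0, -0.0, 179.3]
force: [0.3, -0.3, 0.4]
gripper_width: 0.803
finger_force: 0.0
```

Call:
arm_command([
  [[0,0,0,0,0,0,0.2],[0,0,0,0,0,0,0.5],[0,0,0,0,0,0,1],[0,0,0,0,0,0,1],[0,0,0,0,0,0,1],[0,0,0,0,0,0,1],[0,0,0,0,0,0,1],[0,0,0,0,0,0,1]],
])

```text
time_s: 24.2
position: [477.7, -9.6, 74.3]
orientation: [-179.9, 0.0, 179.0]
force: [-1.8, -4.3, 2.1]
gripper_width: 0.275
finger_force: 34.8
```

```bash
python3 top.py
```

```text
t 24.2 topz med 102.09 [101.4 102.7] tcp [477.7  -9.6  74.3] yaw 179.0 F [-1.8 -4.3  2.1] T [-0.76  0.2   0.06] w 0.275 j6 -95.2
```

Call:
arm_command([
  [[0,0,0.0208,0,0,0.0014,1],[0,0,0.0417,0,0,0.0028,1],[0,0,0.0625,0,0,0.0042,1],[0,0,0.0833,0,0,0.0056,1],[0,0,0.1042,0,0,0.007,1],[0,0,0.125,0,0,0.0083,1],[0,0,0.1458,0,0,0.0097,1],[0,0,0.1667,0,0,0.011,1],[0,0,0.1875,0,0,0.0125,1],[0,0,0.2083,0,0,0.014,1],[0,0,0.2292,0,0,0.0153,1],[0,0,0.25,0,0,0.0167,1]],
])

```text
time_s: 25.45
position: [477.6, -10.2, 72.3]
orientation: [180.0, 0.2, 88.8]
force: [-1.7, -6.8, 2.7]
gripper_width: 0.273
finger_force: 34.9
```

Call:
arm_command([
  [[0,0,0.021,0,0,0.0014,1],[0,0,0.042,0,0,0.0028,1],[0,0,0.063,0,0,0.0042,1],[0,0,0.084,0,0,0.0056,1],[0,0,0.106,0,0,0.007,1],[0,0,0.128,0,0,0.0083,1],[0,0,0.15,0,0,0.0097,1],[0,0,0.172,0,0,0.011,1],[0,0,0.194,0,0,0.0125,1],[0,0,0.216,0,0,0.014,1],[0,0,0.238,0,0,0.0153,1],[0,0,0.258,0,0,0.017,1]],
])

```text
time_s: 26.65
position: [476.9, -10.2, 70.2]
orientation: [179.8, 0.1, -4.1]
force: [-3.0, -7.2, 3.7]
gripper_width: 0.273
finger_force: 34.8
```

Call:
arm_command([
  [[0,0,0,0,0,0,1],[0,0,0,0,0,0,1],[0,0,0,0,0,0,1]],
])

```text
time_s: 26.95
position: [476.9, -10.3, 70.1]
orientation: [179.8, 0.1, -3.8]
force: [-2.1, -6.3, 3.2]
gripper_width: 0.276
finger_force: 34.8
```

```bash
python3 - <<'E'
import top,cv2,numpy as np
from plant import cams
p=top.top()[200:400,200:440]; q=cams.camera("side")[0][140:250,240:370]
a=cv2.resize(p,(390,330)); b=cv2.resize(q,(390,330),interpolation=cv2.INTER_CUBIC)
cv2.imwrite("pics/w5.png",np.hstack([a,b])[:,:,::-1])
E
```

```text
t 26.95 topz med 97.83 [97.1 98.5] tcp [476.9 -10.3  70.1] yaw -3.8 F [-2.1 -6.3  3.2] T [-1.49  0.48 -0.04] w 0.276 j6 87.7
```

View pics/w5.png

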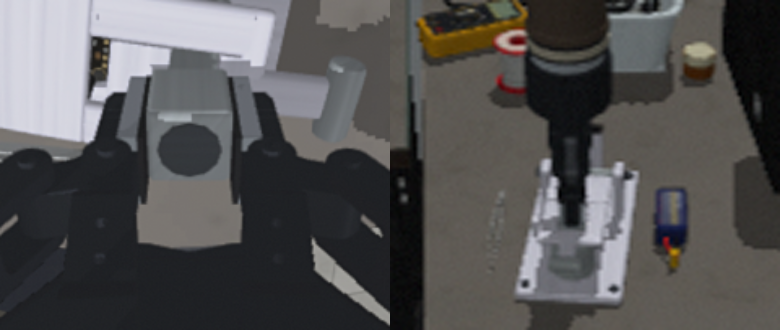

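The left half shows the bolt head held square between the pads at (190,140). Its top has sunk about 8.3 mm since the drop, which matches one full forward turn. The right half shows the plate closed, with the battery, tweezers, spool and jar where they were. Handing in.

```bash
python3 -c "
from plant import arm
print(arm.sign_off())"
```

```text
the job is handed in; nothing more can be done
None
```

The job is handed in: the clamp plate is closed, the bolt dropped after about 113° of backward turning, then went forward one full turn (363° commanded), and its head is still in the grip; the finish took 27 s.

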